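# Set a glued lino block in the screw press

## Robot

A 7-joint arm with a two-finger parallel gripper is mounted at the origin on the work surface. World frame = base frame: x ahead of the robot, y to its left, z up, the work surface at z = 0. Lengths are in m, angles in rad, forces in N, time in s.
With the tool pointing down it reaches from about 0.425 to 0.95 m from the base axis. Payload 16.7 kg.
Tool frame: the origin (TCP) lies on the centre line of the jaws, within the pads' length; the fingertips stand 25 mm ahead of it and the grasp point (between the pads) lies 6 mm ahead of it; z points along the fingers, y is the line along which they close (so a half turn about z gives the same grasp; the last joint's range is limited). The gripper opens to 94 mm and grips with 3 to 60 N. Pads are 16 mm wide; open, the fingers measure 119 mm over their backs; the gripper's body (75 mm by 177 mm) begins 78 mm behind the grasp point.
Start: joints at [1.113, 0.426, 0.074, 1.606, -0.034, 1.111, -0.067], TCP at [0.205, -0.643, 0.23] pointing down, gripper open.
Joint ranges: [-2.85, 2.85], [-0.5, 2.14], [-1.23, 1.37], [0.21, 2.46], [-1.02, 4.16], [0.16, 2.05], [-2.73, 2.73]. Speed limits (rad/s): [1.89, 1.89, 2.39, 2.39, 3.01, 3.01, 3.01].

## Interface

Orientations are given as a rotation vector (axis times angle).
In Python, from station import env gives the robot as it stands. The module is installed in compiled form; this text tells all that it offers.
- The arm moves only by the tool move_arm, never from a script. Its argument "increments" is a list of rows, each a list of 3 entries, a list of its own where there are three numbers: the shift along the world's x, y, z in units of 25 mm (1.0 is 25 mm), then the turn about the world's z in units of 6 degrees (1.0 is 6 degrees), then the closure, from 0 (fully open) to 1 (shut). A call has 1 to 8 rows; each row is the pose to reach, as a shift and turn from the pose commanded when the call began; what a row does not reach only later rows make up. A row lasts 1/10 s, in which the tool goes at most 50 mm and 8.59 degrees, less where a joint would pass 70% of its speed; a pose out of reach is approached as far as the arm can. A call with a gripper value outside its range is refused whole. The fingers move at their own pace and stop on an object; "force" is the grip in N (left out, the last holds). Time passes only in rows, so rows that repeat a pose let the fingers close. It gives the time, the measured TCP pose, the force, the opening and the grip force at its end, in the units of the state.
- env.observe(): the state, without advancing time (a new reading comes with each control period).
- env.read_camera(name): name is "scene" or "top" or "wrist"; returns a dict with "frame" (480x640x3 uint8, blue, green, red), "fx", "fy", "cx", "cy" (pixels), "eye" and "attitude" of the camera in the world. Camera axes: x right, y up, looking along -z (the intrinsics and any distortion apply to the point x, -y, -z); pixel columns grow to the right and rows downward; lengths in m; the calibration is good to about 2 mm. A picture is of the moment at which its call begins. There is no depth.
- env.sign_off(): hands the job in; it is judged then, once.
The state is a dict: "t": time; "joints": joint angles; "qd": joint speeds; "tau": joint torques, N m; "eef_pos": TCP position; "orientation": TCP orientation; "ft_force": force on the tool from outside, world axes, zero at the start; "ft_torque": the same for the moment, N m; "gripper_width": finger opening in m; "finger_force": force on a finger pad.
Only numpy, scipy, OpenCV 4.12 (cv2) and the standard library are available. Lean on these libraries where they do the work, as an engineer would, in place of code of your own. Each camera call takes 0.05 s, during which the arm holds its last target. There are 200 camera calls.

## Task

The lino has just been glued to the wooden mount lying in the frame on the press's sliding bed. Run the bed fully in under the platen, then screw the platen down with the T-handle until it bears firmly on the block - tight enough to hold while the glue sets, without crushing the lino - and leave the press screwed down. Leave the other things on the table where they lie.

Things in the scene. Friction and masses are not known exactly. Their poses are not given: they have to be found in the camera images.
- bed_knob (a point): Centre of the black upright round pull knob (26 mm diameter, 34 mm high) on the front end of the sliding bed, 75 mm above the table, 35 mm above the bed's plate. Its x axis is the way the bed runs in; z is up. With the bed in it stands 160 mm in front of the screw's axis (out: 260 mm); the crosshead's face is then 135 mm and the sweep of the T-handle (at its own height) 65 mm away.
- bed (a joint): How far the bed has been run in along its rails, in m: 0 is fully out (where it starts), 0.100 is fully in, against its stop, with the block under the platen. It drags with 3 N and stays where it is left
- frame_center (a point): Centre of the wooden register frame on the bed, at the bed's surface (40 mm above the table). The frame's inside is 93 x 63 mm, its strips 9 mm high. With the bed fully in it lies under the screw's axis
- block: The glued printing block: wooden mount with a brown-grey lino face, 90 (x) x 60 (y) x 22 mm high, lying loose in the register frame. Origin at the centre of its underside. Only the platen touches it; it need not be handled
- press: The screw press, fixed: blue iron base 285 x 225 mm with two rails, two round columns 88 mm either side of the middle, and a blue crosshead over them (50 mm deep, 145 to 180 mm above the table, nuts to 195 mm). Origin on the table under the screw's axis; x points to the back of the press, -x to the front, where the bed comes out; z up.
- platen: The press plate under the crosshead, 116 x 130 mm, rubber-cushioned. Origin at the centre of its underside, z up. It moves only up and down with the screw, 12 mm a turn, and starts some 9 to 15 mm above the block. How tight: right is 0.70 N m on the T-handle (8.8 N at a ball); under 0.62 N m the block is held too slackly, over 0.80 N m it is overpressed, over 0.87 N m the lino is crushed.
- screw: The vertical screw with its T-handle, turning and sinking together. The bar lies along x; z is up. Clockwise from above screws down. It stays where it is left, locked by friction also under load. It runs free with 0.40 N m (5 N at a ball, square to the bar); once the platen touches the block the effort climbs, about 0.07 N m per 0.1 rad. Origin on the screw's axis at the platen's underside.
- handle_hub (a point): The middle of the T-handle, on the screw's axis at the height of the bar: 236 to 242 mm above the table at the start, about 225 mm when tight. Hub 34 mm diameter, 30 mm high.
- handle_end_a (a point): Centre of the steel ball, 30 mm diameter, at one end of the T-handle's 14 mm round bar, 80 mm from the screw's axis, at the bar's height.
- handle_end_b (a point): Centre of the same kind of ball at the other end of the bar, 80 mm from the axis on the opposite side
- spare_mount: Bystander: bare wooden mount lying flat, 90 x 60 x 18.5 mm, between the press and the robot
- lino_cutter: Bystander: lino cutter with a turned wooden handle, 115 mm long, 30 mm high, lying beside the run-out bed
- ink_roller: Bystander: ink roller, rubber roll 70 mm wide on a wire fork with a wooden handle, 160 mm long, 34 mm high, lying behind the press
- marker_a: Bystander: white marker with a black cap, 130 x 17 mm, lying
- marker_b: Bystander: white marker with a green cap, 130 x 17 mm, lying
- glue_bottle: Bystander: white glue bottle, 52 mm diameter, 130 mm high, standing
- ink_tin: Bystander: round aluminium tin, 70 mm diameter, 45 mm high
- pen: Bystander: ball pen lying on a printed form, 150 mm long
Mind the look-alikes: they are no part of the job. Leave any turquoise or yellow look-alike of the block alone.

How it is judged:
By the outcome, as a careful person would: the job done as asked, in the order asked, and still so for the second after the job is handed in, with the robot touching nothing.
It also fails if it takes over 72 s, if anything falls off the work surface, if the arm or the gripper's body presses on something with over 40 N, if the wrist force passes 120 N, or if a joint passes its speed limit or range.

## Working session

There is one attempt and no reset: what is moved stays moved. The work goes in short steps, Python scripts to look and compute and a tool call to move; the robot and the scene stay as the last step left them, time stands still between calls to the robot, and variables do not carry over. Pictures are saved under pics/ and viewed, at most 10 in all, crops included, and the job is handed in when it is done.

Besides the shell and the picture viewer there is one more tool, called after "Call:" as name(argument=value, ...), one argument or row to a line, values as JSON. move_arm: Moves the arm, as the interface text tells. Its arguments: {"type":"object","properties":{"increments":{"type":"array"},"force":{"type":"number"}},"required":["increments"]}

```bash
mkdir -p pics; cat > h.py <<'E'
import numpy as np, cv2
from station import env
from scipy.spatial.transform import Rotation as R
def att(c):
    a=np.array(c["attitude"],float)
    return a if a.shape==(3,3) else (R.from_rotvec(a).as_matrix() if a.size==3 else R.from_quat(a).as_matrix())
def ray(c,u,v,z):
    d=att(c)@np.array([(u-c["cx"])/c["fx"],-(v-c["cy"])/c["fy"],-1.0]); e=np.array(c["eye"]); return e+d*(z-e[2])/d[2]
def pix(c,p):
    q=att(c).T@(np.array(p)-np.array(c["eye"])); return c["cx"]+c["fx"]*q[0]/-q[2], c["cy"]-c["fy"]*q[1]/-q[2]
E
python3 - <<'E'
from h import *
for n in("scene","top"):
    c=env.read_camera(n); cv2.imwrite(f"pics/{n}0.png",c["frame"]); print({k:v for k,v in c.items() if k!="frame"})
s=env.observe(); print(s)
E
```

```text
{'fx': 492.8923469798272, 'fy': 492.8923469798272, 'cx': 323.8871044449912, 'cy': 240.86474798853678, 'eye': array([ 1.07285494, -0.65362346,  1.21595573]), 'attitude': array([0.63649094, 0.23983085, 0.69615484])}
{'fx': 546.9220472149691, 'fy': 546.9220472149691, 'cx': 320.253149824426, 'cy': 235.17849823650624, 'eye': array([ 0.28527797, -0.0254631 ,  1.44026623]), 'attitude': array([ 0.15000047, -0.17085522, -1.6562208 ])}
{'t': 0.1, 'joints': array([ 1.11250295,  0.42663943,  0.07384371,  1.60653859, -0.03407795,
        1.11080651, -0.06707106]), 'qd': array([-0.00107444,  0.00010364,  0.00123971, -0.00315932, -0.00334935,
       -0.00038965, -0.00103045]), 'tau': array([ 5.47029762e-03, -9.37478971e+01,  3.67590331e+00, -4.55047917e+01,
       -4.86142456e-02,  1.67429389e-02,  1.02860017e-04]), 'eef_pos': array([ 0.20500156, -0.64273076,  0.22986733]), 'orientation': array([-3.10312948e+00, -4.82981608e-01,  4.16977696e-04]), 'ft_force': array([ 0.69151958, -0.1189953 ,  0.23222547]), 'ft_torque': array([ 0.01872278,  0.01338706, -0.00674568]), 'finger_force': 0.0, 'gripper_width': 0.09384442591974168}
```

View pics/scene0.png

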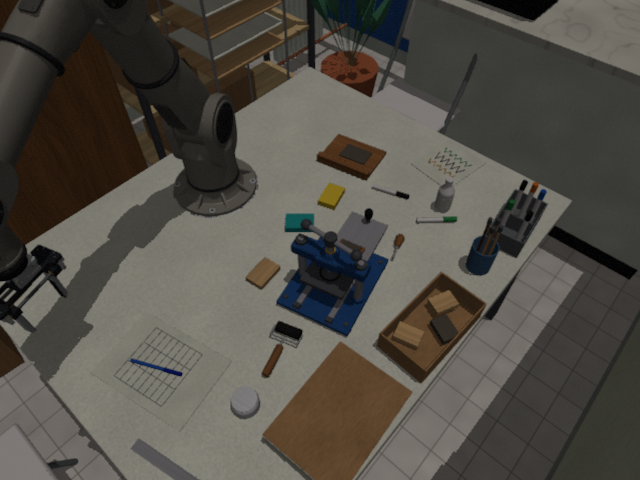

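View pics/top0.png

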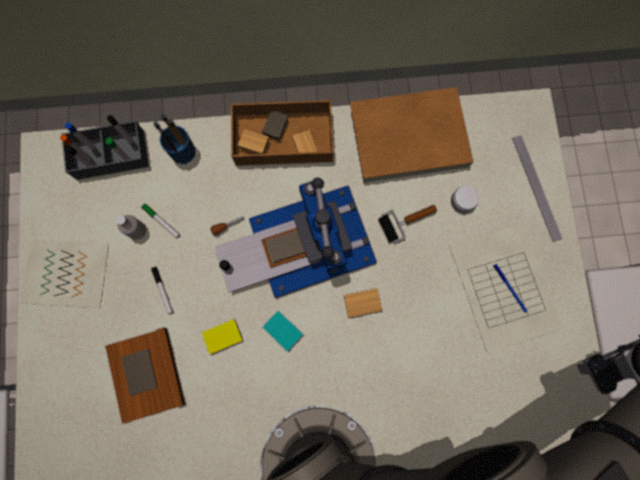

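The scene view shows the press at about (335,270) and the bed run out, with its black knob at (368,214). In the top view the knob is at (226,267), the hub near (322,215), and the handle balls near (318,184) and (332,255).

Things that could be taken for the knob: black marker cap (155,270), lino cutter (218,229), ink roller (391,228). Things that could be taken for the handle balls: the crosshead nuts near (312,188) and (335,265). By the description, the knob is the one standing on the bed's plate. I'll check it in a close crop.

```bash
python3 - <<'E'
from h import *
a=cv2.imread("pics/top0.png")[165:305,205:385]; b=cv2.imread("pics/scene0.png")[195:335,270:400]
A=cv2.resize(a,None,fx=2.5,fy=2.5,interpolation=3)
A=cv2.resize(a,(450,350),interpolation=cv2.INTER_CUBIC);B=cv2.resize(b,(325,350),interpolation=cv2.INTER_CUBIC)
o=np.hstack([A,B]); o=np.clip(o.astype(float)*1.6,0,255).astype(np.uint8)
for i in range(0,450,50): cv2.line(o,(i,0),(i,6),(0,0,255),1); 
cv2.imwrite("pics/crop1.png",o)
c=env.read_camera("top"); d=env.read_camera("scene")
print("knob top", ray(c,225,266,.092), ray(d,369,212,.092))
E
```

```text
knob top [0.5035915  0.18700928 0.092     ] [0.51814055 0.18342664 0.092     ]
```

View pics/crop1.png

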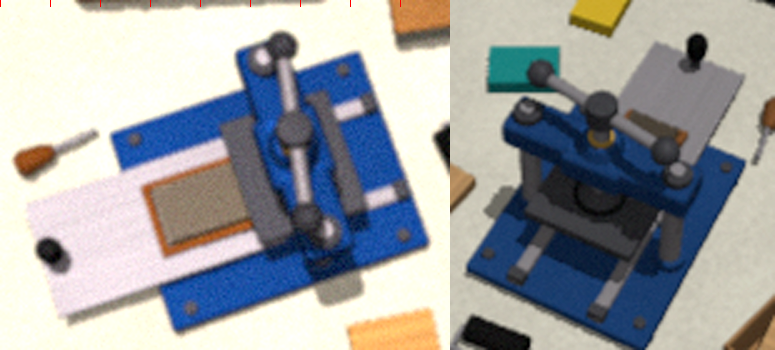

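The crop confirms it. The knob is black and upright on the bed's outer end, at top (224,265) and scene (369,213). The dark balls stand at top (318,183) and (327,252) and scene (306,224) and (357,255), with the hub at top (323,217) and scene (330,238). The bright silver nuts beside them are not the balls.

```bash
python3 - <<'E'
from h import *
c=env.read_camera("top"); d=env.read_camera("scene")
def tri(p,q):
    f=lambda c,u:(np.array(c["eye"]),ray(c,*u,0)-np.array(c["eye"]))
    (e1,d1),(e2,d2)=f(c,p),f(d,q)
    d1/=np.linalg.norm(d1);d2/=np.linalg.norm(d2)
    s=np.linalg.lstsq(np.stack([d1,-d2],1),e2-e1,rcond=None)[0]
    x,y=e1+s[0]*d1,e2+s[1]*d2
    return (x+y)/2,np.linalg.norm(x-y)
def dark(c,u,v,r,t):
    g=cv2.cvtColor(c["frame"],6)[v-r:v+r+1,u-r:u+r+1]; m=(g<t).astype(np.uint8)
    n,l,s,ce=cv2.connectedComponentsWithStats(m); k=1+np.argmax(s[1:,4]); return ce[k]+[u-r,v-r],s[k]
kt,st=dark(c,225,265,9,45); ks,ss=dark(d,369,213,10,45); print(kt,st,ks,ss)
P={}
for n,p,q in(("knob",kt,ks),("hub",(322.6,217),(330.4,238.2)),("A",(318.2,183),(306,224.2)),("A2",(318.2,183),(356.8,255)),("B",(327.4,251.8),(306,224.2)),("B2",(327.4,251.8),(356.8,255))):
    P[n]=tri(p,q); print(n,P[n])
for n,p,z in(("hub",(322.6,217),.253),("A",(318.2,183),.239),("B",(327.4,251.8),.239)): print("top plane",n,ray(c,*p,z))
for n,p,z in(("hub",(330.4,238.2),.253),("B",(306,224.2),.239),("A",(356.8,255),.239)): print("scene plane",n,ray(d,*p,z))
k=P["knob"][0];h=P["hub"][0];v=(h-k)[:2];print("knob-hub",np.linalg.norm(v),np.degrees(np.arctan2(v[1],v[0])))
print(env.observe()["eef_pos"])
E
```

```text
[224.74324324 265.31081081] [ 4  5 11 10 74] [367.47 215.94] [  3   6  11  15 100]
knob (array([0.50978319, 0.19169686, 0.06068495]), np.float64(0.0020762761367333965))
hub (array([ 0.57176408, -0.06113065,  0.23904766]), np.float64(0.0017660556755787515))
A (array([ 0.58666976, -0.09442634,  0.35596989]), np.float64(0.09563997112897521))
A2 (array([ 0.65368725, -0.05773921,  0.23705056]), np.float64(0.004086324927519214))
B (array([ 0.49180938, -0.06493937,  0.23468392]), np.float64(0.0006697654492045671))
B2 (array([ 0.55912665, -0.02693157,  0.11344374]), np.float64(0.1254182258762911))
top plane hub [ 0.56784923 -0.06137245  0.253     ]
top plane A [ 0.65166063 -0.05918982  0.239     ]
top plane B [ 0.49085287 -0.06505302  0.239     ]
scene plane hub [ 0.57942154 -0.06886631  0.253     ]
scene plane B [ 0.49456073 -0.06725625  0.239     ]
scene plane A [ 0.6556877  -0.05719369  0.239     ]
knob-hub 0.26031400061476434 -76.22554494045632
[ 0.20508541 -0.64294465  0.23024157]
```

The positions check out: knob to hub is 260.3 mm (260 expected), the balls are at z≈0.236, about 81 mm from the hub. The knob is at (0.510, 0.192), the hub at (0.572, -0.061), and the run-in direction is -76.2°. I'll raise the arm and swing it over.

Call:
move_arm(
  increments=[
    [[1,1,1],1,0],
    [[2,2,2],2,0],
    [[3.2,3.2,3],3,0],
    [[4.4,4.4,4],4,0],
    [[5.6,5.6,5],5,0],
    [[6.8,6.8,5],6,0],
    [[8,8,5],7,0],
    [[9,9.5,5],8,0],
  ],
)

```text
t: 1.1
eef_pos: [0.4312, -0.4045, 0.3555]
orientation: [2.636, 1.709, 0.0]
ft_force: [0.3, -0.7, -0.0]
gripper_width: 0.094
finger_force: 0.0
```

```bash
python3 - <<'E'
from h import *
s=env.observe();print(s["eef_pos"],s["joints"],s["orientation"],s["t"])
E
```

```text
[ 0.43124822 -0.404517    0.35550382] [ 0.81494747  0.21260382 -0.20408982  1.62623682  0.0444084   1.30693934
  0.18342147] [2.63570821e+00 1.70892301e+00 6.76223975e-05] 1.1
```

Call:
move_arm(
  increments=[
    [[0.5,1.8,0],1,0],
    [[1,3.7,0],2,0],
    [[1.5,5.6,0],3,0],
    [[2,7.5,0],4,0],
    [[2.4,9.4,0],5,0],
    [[2.8,11.3,0],6,0],
    [[3,13.2,0],6.35,0],
    [[3.2,15.1,0],6.35,0],
  ],
)

```text
t: 1.9
eef_pos: [0.51, -0.0261, 0.3557]
orientation: [1.937, 2.473, 0.0]
ft_force: [1.4, 0.2, 0.5]
gripper_width: 0.0941
finger_force: 0.0
```

Call:
move_arm(
  increments=[
    [[0,1.8,0],0,0],
    [[0,3.6,0],0,0],
    [[0,5.4,0],0,0],
    [[0,7.2,0],0,0],
    [[0,8.8,0],0,0],
    [[0,8.8,-1.5],0,0],
    [[0,8.8,-3],0,0],
    [[0,8.8,-3],0,0],
  ],
)

```text
t: 2.7
eef_pos: [0.5082, 0.191, 0.2766]
orientation: [-1.936, -2.47, 0.008]
ft_force: [-0.0, -0.7, -0.1]
gripper_width: 0.0943
finger_force: 0.0
```

```bash
python3 - <<'E'
from h import *
s=env.observe();print(s["eef_pos"],s["joints"],s["t"])
a=env.read_camera("wrist")["frame"];b=env.read_camera("top")["frame"];b[:, :]=b
cv2.imwrite("pics/w1.png",np.hstack([cv2.resize(a,(400,300)),cv2.resize(b[150:320,180:400],(400,300))]))
E
```

```text
[0.50818291 0.19098947 0.27662749] [ 0.13387834  0.241422   -0.71249831  1.80885973  0.16956815  1.16010172
 -0.39202631] 2.7
```

View pics/w1.png

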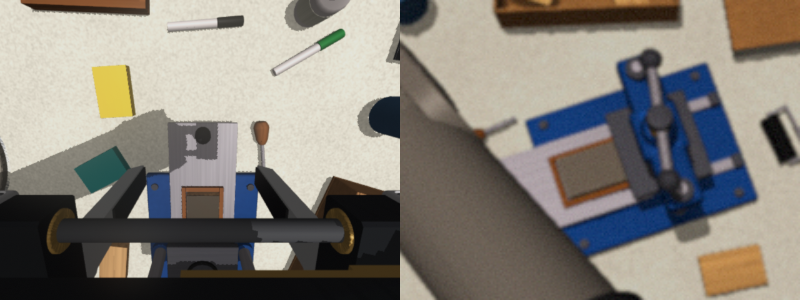

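The wrist view shows the knob at (203,134), midway between the fingers. I'll go down and grip it.

Call:
move_arm(
  increments=[
    [[0,0,-1.5],0,0],
    [[0,0,-3],0,0],
    [[0,0,-4.5],0,0],
    [[0,0,-6],0,0],
    [[0,0,-7.2],0,0],
    [[0,0,-7.9],0,0],
    [[0,0,-7.9],0,0.5],
    [[0,0,-7.9],0,0.7],
  ],
  force=10,
)

```text
t: 3.6
eef_pos: [0.5115, 0.1923, 0.0848]
orientation: [1.939, 2.47, 0.003]
ft_force: [-0.6, -0.7, -0.1]
gripper_width: 0.081
finger_force: 0.0
```

Call:
move_arm(
  increments=[
    [[0,0,0],0,0.9],
    [[0,0,0],0,0.9],
    [[0,0,0],0,0.9],
    [[0,0,0],0,0.9],
  ],
)

```text
t: 4.0
eef_pos: [0.5104, 0.1919, 0.0835]
orientation: [1.939, 2.471, 0.001]
ft_force: [0.5, -0.3, 0.0]
gripper_width: 0.0493
finger_force: 0.0
```

Call:
move_arm(
  increments=[
    [[0,0,0],0,0.9],
    [[0,0,0],0,0.9],
    [[0,0,0],0,0.9],
    [[0,0,0],0,0.9],
    [[0,0,0],0,0.9],
  ],
)

```text
t: 4.5
eef_pos: [0.5106, 0.1921, 0.083]
orientation: [1.939, 2.472, 0.001]
ft_force: [5.5, 1.4, -4.2]
gripper_width: 0.0257
finger_force: 10.0
```

Call:
move_arm(
  increments=[
    [[0.1,-0.4,0],0,0.9],
    [[0.22,-0.9,0],0,0.9],
    [[0.34,-1.4,0],0,0.9],
    [[0.47,-1.9,0],0,0.9],
    [[0.59,-2.4,0],0,0.9],
    [[0.71,-2.9,0],0,0.9],
    [[0.83,-3.4,0],0,0.9],
    [[0.92,-3.75,0],0,0.9],
  ],
)

```text
t: 5.3
eef_pos: [0.5337, 0.0982, 0.0831]
orientation: [1.939, 2.472, 0.002]
ft_force: [4.2, 5.3, -4.1]
gripper_width: 0.0257
finger_force: 10.0
```

Call:
move_arm(
  increments=[
    [[0,0,0],0,0.9],
    [[0.02,-0.08,0],0,0.9],
    [[0.04,-0.16,0],0,0.9],
    [[0.05,-0.22,0],0,0.9],
    [[0.05,-0.22,0],0,0.9],
  ],
)

```text
t: 5.8
eef_pos: [0.5346, 0.0946, 0.0831]
orientation: [-1.937, -2.473, -0.004]
ft_force: [3.2, 8.2, -4.9]
gripper_width: 0.0258
finger_force: 10.0
```

Call:
move_arm(
  increments=[
    [[0.02,-0.1,0],0,0.9],
    [[0.04,-0.2,0],0,0.9],
    [[0.04,-0.2,0],0,0.9],
  ],
)

```text
t: 6.1
eef_pos: [0.5356, 0.0907, 0.0833]
orientation: [-1.935, -2.473, -0.006]
ft_force: [1.7, 13.4, -1.7]
gripper_width: 0.0262
finger_force: 10.0
```

The force jumped to 13 N and the fingers slipped on the knob after 100 mm, so the bed is against its stop. I'll open in place and rise.

Call:
move_arm(
  increments=[
    [[0,0,0],0,0.5],
    [[0,0,0],0,0.4],
    [[0,0,0],0,0.4],
    [[0,0,0],0,0.4],
    [[0,0,1],0,0.4],
    [[0,0,3],0,0.4],
    [[0,0,5],0,0.4],
    [[0,0,7],0,0.4],
  ],
)

```text
t: 6.9
eef_pos: [0.5348, 0.0877, 0.2599]
orientation: [-1.938, -2.472, 0.0]
ft_force: [0.7, -0.5, -0.8]
gripper_width: 0.0563
finger_force: 0.0
```

Call:
move_arm(
  increments=[
    [[0,0,2],0,1],
    [[0,1.5,3],0,1],
    [[0,3,3],0,1],
    [[0,3,3],0,1],
  ],
)

```text
t: 7.3
eef_pos: [0.5346, 0.1676, 0.3341]
orientation: [1.932, 2.477, 0.004]
ft_force: [0.1, 0.5, -0.0]
gripper_width: 0.0279
finger_force: 0.0
```

```bash
python3 - <<'E'
from h import *
s=env.observe();print(s["eef_pos"],s["joints"],s["ft_force"],s["ft_torque"],s["t"])
c=env.read_camera("wrist");a=c["frame"];d=env.read_camera("scene");b=d["frame"]
cv2.imwrite("pics/w2.png",np.hstack([cv2.resize(a,(400,300)),cv2.resize(b[185:320,260:400],(400,386))[:300]]))
for n,p in(("knob in",(.534,.095,.092)),("hub",(.572,-.061,.254)),("A",(.653,-.057,.239)),("B",(.491,-.065,.239))): print(n,pix(c,p))
E
```

```text
[0.53456994 0.16756484 0.33412838] [ 0.21904256  0.23080049 -0.74980781  1.69962511  0.16287399  1.27306103
 -0.31936163] [ 0.07323474  0.48291604 -0.0394235 ] [-0.05345235 -0.10591767  0.00748876] 7.3
knob in (np.float64(305.8837452256488), np.float64(268.3320151858352))
hub (np.float64(299.3925188206445), np.float64(511.786378976499))
A (np.float64(388.8096206335732), np.float64(508.54592004891595))
B (np.float64(209.60218985429452), np.float64(480.84469432656533))
```

View pics/w2.png

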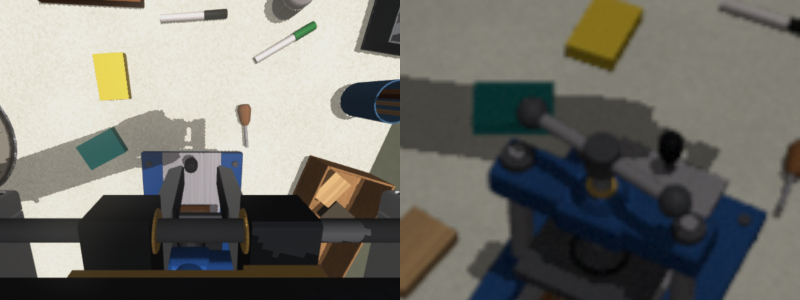

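The bed is in: the knob stands at wrist pixel (305,264), against (306,268) predicted for fully in, and the scene crop shows it close to the crosshead. I'll now bring the closed fingers to the inner +y side of ball A's bar, 48 mm from the hub, to push it clockwise.

Call:
move_arm(
  increments=[
    [[0.6,-1.6,0],0,1],
    [[1.2,-3.2,0],0,1],
    [[1.8,-4.8,0],0,1],
    [[2.4,-6.4,0],0,1],
    [[2.83,-7.6,0],0,1],
    [[2.83,-7.6,-0.6],0,1],
    [[2.83,-7.6,-0.6],0,1],
    [[2.83,-7.6,-0.6],0,1],
  ],
)

```text
t: 8.2
eef_pos: [0.6055, -0.0269, 0.3177]
orientation: [-1.938, -2.472, 0.001]
ft_force: [0.4, 0.5, 0.1]
gripper_width: 0.0005
finger_force: 0.0
```

```bash
cat >> h.py <<'E'
H=np.array([.572,-.061])
def rep():
    s=env.observe();p=s["eef_pos"];r=p[:2]-H;F=s["ft_force"];M=s["ft_torque"]
    c=r[0]*F[1]-r[1]*F[0]
    print("t",s["t"],"p",p.round(4),"r mm",round(1e3*np.hypot(*r),1),"ang",round(np.degrees(np.arctan2(r[1],r[0])),1),"F",F.round(2),"M",M.round(3),"rxF",round(c,3),"tot",round(c+M[2],3),"w",s["gripper_width"],"j7",s["joints"][6].round(2))
E
python3 - <<'E'
from h import *
rep()
a0=45; p=None
x0,y0=H+.048*np.array([np.cos(np.radians(45)),np.sin(np.radians(45))]);print(x0,y0)
for a in range(30,-331,-15): print(a,((H+.048*np.array([np.cos(np.radians(a)),np.sin(np.radians(a))])-[x0,y0])/.025).round(2))
E
```

```text
t 8.2 p [ 0.6055 -0.0269  0.3177] r mm 47.8 ang 45.5 F [0.4  0.48 0.07] M [-0.026 -0.068 -0.053] rxF 0.003 tot -0.05 w 0.0004597554512862564 j7 0.01
0.6059411254969542 -0.02705887450304572
30 [ 0.31 -0.4 ]
15 [ 0.5  -0.86]
0 [ 0.56 -1.36]
-15 [ 0.5  -1.85]
-30 [ 0.31 -2.32]
-45 [ 0.   -2.72]
-60 [-0.4  -3.02]
-75 [-0.86 -3.21]
-90 [-1.36 -3.28]
-105 [-1.85 -3.21]
-120 [-2.32 -3.02]
-135 [-2.72 -2.72]
-150 [-3.02 -2.32]
-165 [-3.21 -1.85]
-180 [-3.28 -1.36]
-195 [-3.21 -0.86]
-210 [-3.02 -0.4 ]
-225 [-2.72  0.  ]
-240 [-2.32  0.31]
-255 [-1.85  0.5 ]
-270 [-1.36  0.56]
-285 [-0.86  0.5 ]
-300 [-0.4   0.31]
-315 [0. 0.]
-330 [ 0.31 -0.4 ]
```

Call:
move_arm(
  increments=[
    [[0,0,-1.1],0,1],
    [[0,0,-2.2],0,1],
    [[0,0,-3.2],0,1],
    [[0,0,-3.2],0,1],
    [[0.31,-0.4,-3.2],0,1],
    [[0.5,-0.86,-3.2],0,1],
    [[0.56,-1.36,-3.2],0,1],
    [[0.5,-1.85,-3.2],0,1],
  ],
)

```text
t: 9.0
eef_pos: [0.6196, -0.0721, 0.2393]
orientation: [-1.936, -2.473, -0.005]
ft_force: [0.5, 12.1, -2.7]
gripper_width: 0.0008
finger_force: 5.0
```

```bash
python3 -c "
from h import *
rep()"
```

```text
t 9.0 p [ 0.6196 -0.0721  0.2393] r mm 48.9 ang -13.1 F [ 0.47 12.09 -2.67] M [ 2.78  -0.238 -0.049] rxF 0.581 tot 0.532 w 0.0007964640732300431 j7 0.05
```

Call:
move_arm(
  increments=[
    [[-0.19,-0.47,0],0,1],
    [[-0.5,-0.87,0],0,1],
    [[-0.9,-1.17,0],0,1],
    [[-1.36,-1.36,0],0,1],
    [[-1.86,-1.43,0],0,1],
    [[-2.35,-1.36,0],0,1],
    [[-2.82,-1.17,0],0,1],
    [[-3.22,-0.87,0],0,1],
  ],
)

```text
t: 9.8
eef_pos: [0.5402, -0.097, 0.2403]
orientation: [1.937, 2.466, 0.004]
ft_force: [8.6, -3.9, -1.2]
gripper_width: 0.0006
finger_force: 3.8
```

```bash
python3 -c "
from h import *
rep()"
```

```text
t 9.8 p [ 0.5402 -0.097   0.2403] r mm 48.0 ang -131.4 F [ 8.64 -3.93 -1.24] M [-1.008 -2.088  0.009] rxF 0.436 tot 0.445 w 0.0005507393386470721 j7 0.14
```

Call:
move_arm(
  increments=[
    [[-0.3,0.4,0],0,1],
    [[-0.49,0.87,0],0,1],
    [[-0.56,1.36,0],0,1],
    [[-0.49,1.86,0],0,1],
    [[-0.3,2.32,0],0,1],
    [[0,2.72,0],0,1],
    [[0,2.72,0],0,1],
  ],
)

```text
t: 10.5
eef_pos: [0.5392, -0.0278, 0.2393]
orientation: [1.938, 2.471, -0.0]
ft_force: [-2.4, -1.9, 1.4]
gripper_width: 0.0009
finger_force: 1.6
```

```bash
python3 -c "
from h import *
rep()
c=env.read_camera('scene');cv2.imwrite('pics/s3.png',cv2.resize(c['frame'][185:335,250:420],(680,600)))"
```

```text
t 10.5 p [ 0.5392 -0.0278  0.2393] r mm 46.7 ang 134.7 F [-2.38 -1.87  1.44] M [-0.479  0.467  0.043] rxF 0.14 tot 0.184 w 0.000883260796161548 j7 0.01
```

View pics/s3.png

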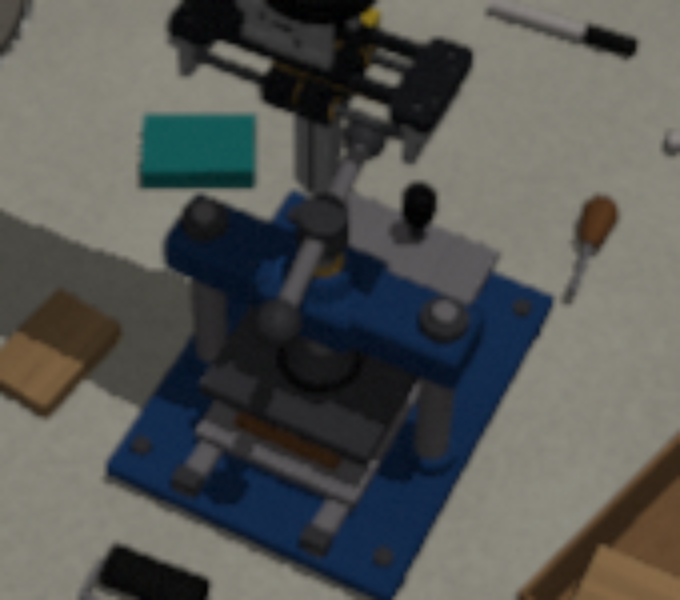

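The bar has swung to about 110°: its ball is at crop (365,130) and the hub at (322,222). The platen is lower, and the bed with the frame lies under it. I'll go on in smaller steps and watch the torque.

```bash
python3 - <<'E'
from h import *
P=lambda a:.048*np.array([np.cos(np.radians(a)),np.sin(np.radians(a))])/.025
for b in (-225,-265,-305,-345,-385,-425):
    print(b,[ (P(b-5*i)-P(b)).round(2).tolist() for i in range(1,9)])
E
```

```text
-225 [[0.12, 0.11], [0.26, 0.22], [0.4, 0.31], [0.55, 0.38], [0.7, 0.45], [0.86, 0.5], [1.02, 0.53], [1.19, 0.56]]
-265 [[0.17, 0.01], [0.33, 0.0], [0.5, -0.02], [0.66, -0.06], [0.82, -0.11], [0.98, -0.17], [1.13, -0.25], [1.27, -0.34]]
-305 [[0.13, -0.1], [0.26, -0.22], [0.37, -0.34], [0.47, -0.47], [0.56, -0.61], [0.64, -0.76], [0.7, -0.92], [0.75, -1.08]]
-345 [[0.04, -0.16], [0.06, -0.33], [0.07, -0.5], [0.06, -0.66], [0.04, -0.83], [0.0, -0.99], [-0.05, -1.15], [-0.11, -1.31]]
-385 [[-0.08, -0.15], [-0.17, -0.29], [-0.27, -0.42], [-0.38, -0.55], [-0.51, -0.66], [-0.64, -0.76], [-0.78, -0.85], [-0.93, -0.93]]
-425 [[-0.15, -0.06], [-0.31, -0.11], [-0.48, -0.15], [-0.64, -0.17], [-0.81, -0.18], [-0.98, -0.17], [-1.14, -0.15], [-1.31, -0.11]]
```

Call:
move_arm(
  increments=[
    [[0.12,0.11,0],0,1],
    [[0.26,0.22,0],0,1],
    [[0.4,0.31,0],0,1],
    [[0.55,0.38,0],0,1],
    [[0.7,0.45,0],0,1],
    [[0.86,0.5,0],0,1],
    [[1.02,0.53,0],0,1],
    [[1.19,0.56,0],0,1],
  ],
)

```text
t: 11.35
eef_pos: [0.5665, -0.0148, 0.2378]
orientation: [-1.939, -2.469, 0.005]
ft_force: [-10.8, -4.0, -1.4]
gripper_width: 0.0003
finger_force: 4.8
```

```bash
python3 -c "
from h import *
rep()"
```

```text
t 11.35 p [ 0.5665 -0.0148  0.2378] r mm 46.5 ang 96.8 F [-10.75  -4.    -1.38] M [-0.857  2.552 -0.116] rxF 0.518 tot 0.402 w 0.0003298408240231795 j7 -0.04
```

Call:
move_arm(
  increments=[
    [[0.17,0.01,0],0,1],
    [[0.33,0,0],0,1],
    [[0.5,-0.02,0],0,1],
    [[0.66,-0.06,0],0,1],
  ],
)

```text
t: 11.75
eef_pos: [0.5831, -0.0155, 0.2378]
orientation: [-1.938, -2.47, 0.003]
ft_force: [-10.0, 0.2, -2.7]
gripper_width: 0.0004
finger_force: 4.3
```

```bash
python3 -c "
from h import *
rep()"
```

```text
t 11.75 p [ 0.5831 -0.0155  0.2378] r mm 46.9 ang 76.2 F [-9.97  0.24 -2.72] M [ 0.188  2.312 -0.019] rxF 0.457 tot 0.438 w 0.0003735554802134239 j7 -0.04
```

Call:
move_arm(
  increments=[
    [[0.16,-0.05,0],0,1],
    [[0.32,-0.11,0],0,1],
    [[0.47,-0.19,0],0,1],
  ],
)

```text
t: 12.05
eef_pos: [0.5949, -0.0196, 0.2378]
orientation: [-1.937, -2.47, 0.003]
ft_force: [-12.1, 3.4, -2.1]
gripper_width: 0.0005
finger_force: 4.8
```

```bash
python3 -c "
from h import *
rep()"
```

```text
t 12.05 p [ 0.5949 -0.0196  0.2378] r mm 47.3 ang 61.1 F [-12.11   3.41  -2.12] M [ 0.712  2.739 -0.04 ] rxF 0.579 tot 0.539 w 0.0005124497518420148 j7 -0.04
```

Call:
move_arm(
  increments=[
    [[0.14,-0.09,0],0,1],
    [[0.27,-0.19,0],0,1],
  ],
)

```text
t: 12.25
eef_pos: [0.6014, -0.0239, 0.2378]
orientation: [-1.936, -2.47, 0.002]
ft_force: [-12.3, 5.3, -0.5]
gripper_width: 0.0005
finger_force: 5.5
```

```bash
python3 -c "
from h import *
rep()"
```

```text
t 12.25 p [ 0.6014 -0.0239  0.2378] r mm 47.3 ang 51.6 F [-12.31   5.25  -0.47] M [1.189 2.964 0.003] rxF 0.611 tot 0.614 w 0.0005042143271113395 j7 -0.03
```

Call:
move_arm(
  increments=[
    [[0.06,-0.06,0],0,1],
    [[0.12,-0.12,0],0,1],
  ],
)

```text
t: 12.45
eef_pos: [0.6042, -0.0266, 0.2377]
orientation: [-1.935, -2.47, 0.002]
ft_force: [-13.0, 6.4, -2.2]
gripper_width: 0.0007
finger_force: 5.9
```

```bash
python3 -c "
from h import *
rep()"
```

```text
t 12.45 p [ 0.6042 -0.0266  0.2377] r mm 47.2 ang 46.9 F [-13.01   6.38  -2.19] M [1.558 2.941 0.004] rxF 0.654 tot 0.657 w 0.0006680258832748294 j7 -0.03
```

Call:
move_arm(
  increments=[
    [[0.04,-0.04,0],0,1],
    [[0.07,-0.08,0],0,1],
  ],
)

```text
t: 12.65
eef_pos: [0.6059, -0.0283, 0.2377]
orientation: [-1.935, -2.47, 0.002]
ft_force: [-13.5, 7.6, -1.4]
gripper_width: 0.0006
finger_force: 6.0
```

```bash
python3 -c "
from h import *
rep()"
```

```text
t 12.65 p [ 0.6059 -0.0283  0.2377] r mm 47.1 ang 44.0 F [-13.51   7.59  -1.35] M [ 1.725  3.127 -0.007] rxF 0.699 tot 0.692 w 0.000596338429964778 j7 -0.03
```

The torque is 0.69–0.70 N m, on target. I'll back off and rise clear.

Call:
move_arm(
  increments=[
    [[-0.2,0.2,0],0,1],
    [[-0.5,0.5,0],0,1],
    [[-0.5,0.5,0],0,1],
    [[-0.5,0.5,1.5],0,1],
    [[-0.5,0.5,3],0,1],
    [[-0.5,2,4],0,1],
    [[-0.5,3.5,4],0,1],
    [[-0.5,3.5,4],0,1],
  ],
)

```text
t: 13.45
eef_pos: [0.595, 0.0636, 0.3397]
orientation: [1.931, 2.477, 0.005]
ft_force: [-0.8, -0.3, -0.0]
gripper_width: 0.0
finger_force: 0.0
```

```bash
python3 -c "
from h import *
rep()
c=env.read_camera('scene');cv2.imwrite('pics/s4.png',cv2.resize(c['frame'][185:335,250:420],(680,600)))"
```

```text
t 13.45 p [0.595  0.0636 0.3397] r mm 126.7 ang 79.5 F [-0.79 -0.27 -0.03] M [-0.037 -0.085 -0.018] rxF 0.092 tot 0.074 w 4.834370452022987e-05 j7 -0.13
```

View pics/s4.png

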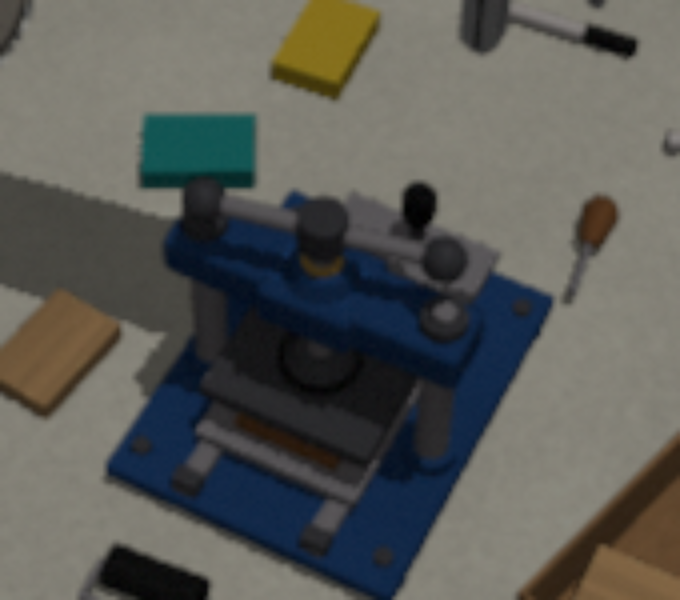

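The bed is in, with the knob at (418,205), and the platen is down on the block. The handle was left at balls (205,205) and (445,258), the bystanders are unmoved, and the robot is clear. I'll hand it in.

```bash
python3 -c "
from h import *
print(env.sign_off())"
```

```text
the job is handed in; nothing more can be done
None
```

The bed is run fully in against its stop, the platen is screwed down to about 0.70 N m by the force sensor, and the job is handed in at about 13.5 s with the robot clear; the hand-in gave no verdict.

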